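Screw the leak-test air adapter into a deep leaning plug well

ROBOT

A 6-joint arm with a two-finger parallel gripper is mounted at the origin on a cart in front of the work surface, level with it; the furniture and walls round the work are solid. World frame = base frame: x ahead of the robot, y to its left, z up, the work surface at z = 0. Lengths are in mm, angles in rad, forces in N, time in s.
With the tool pointing down it reaches from about 300 to 775 mm from the base axis. Payload 14.6 kg.
Tool frame: the origin (TCP) lies on the centre line of the jaws, within the pads' length; the fingertips stand 25 mm ahead of it and the grasp point (between the pads) lies 6 mm ahead of it; z points along the fingers, y is the line along which they close (so a half turn about z gives the same grasp; the last joint's range is limited). The gripper opens to 94 mm and grips with 3 to 60 N. Pads are 16 mm wide; open, the fingers measure 119 mm over their backs; the gripper's body (75 mm by 177 mm) begins 78 mm behind the grasp point.
Start: joints at [1.126, 0.3, 1.521, -0, 1.321, -0.067], TCP at [202.879, 511.204, 208.346] pointing down, gripper open.
Joint ranges: [-3.03, 3.03], [-0.79, 2.21], [0.23, 2.52], [-1.04, 4.18], [0, 3.07], [-2.55, 2.55]. Speed limits (rad/s): [2.22, 2.22, 2.57, 3.14, 3.14, 3.14].

INTERFACE

Orientations are given as a 3x3 rotation matrix whose columns are the frame's x, y, z axes.
In Python, from plant import get_obs, eyes, ticket gives the robot as it stands.
- The arm moves only by the shell command python3 -m inch 'ROWS' [FORCE]. ROWS is JSON, a list of rows, each an object of numbers: "tx", "ty", "tz": the shift along the tool's x, y, z in cm; "turn": the turn about the tool's z in rad; "jaw": the finger opening in cm, from 0 to 9.4. A call has 1 to 8 rows; each row shifts and turns the commanded pose from where the row before left it, along the tool's axes as they then stand; what a row does not reach is not made up. A row lasts 1/12 s, in which the tool goes at most 41.7 mm and 7.16 degrees, less where a joint would pass 70% of its speed; a pose out of reach is approached as far as the arm can. A call with a gripper value outside its range is refused whole. The fingers move at their own pace and stop on an object; FORCE is the grip in N (left out, the last holds). Time passes only in rows, so rows that do not move let the fingers close. It gives the time, the measured TCP pose, the force, the opening and the grip force at its end, in the units of the state.
- get_obs(): the state, without advancing time (a new reading comes with each control period).
- eyes.camera(name): name is "scene" or "side" or "wrist"; returns a dict with "img" (400x640x3 uint8, red, green, blue), "fx", "fy", "cx", "cy" (pixels), "cam_to_world" (4x4, takes a point from camera to world coordinates). Camera axes: x right, y down, z forward; pixel columns grow to the right and rows downward; lengths in mm; the calibration is good to about 2 mm. A picture is of the moment at which its call begins. There is no depth.
- ticket.close_job(): hands the job in; it is judged then, once.
The state is a dict: "clock": time; "joints": joint angles; "joint_velocities": joint speeds; "joint_torque": joint torques, N m; "ee_pos": TCP position; "tool_rot": TCP orientation; "ft_force": force on the tool from outside, world axes, zero at the start; "ft_torque": the same for the moment, N m; "opening": opening from 0.0 (shut) to 1.0 (fully open); "gripper_force": force on a finger pad.
Only numpy, scipy, OpenCV 4.12 (cv2) and the standard library are available. Lean on these libraries where they do the work, as an engineer would, in place of code of your own. Each camera call takes 0.05 s, during which the arm holds its last target. There are 200 camera calls.

TASK

The cylinder head on the stand has new valve springs and is to be leak-tested. Pull the grey bung out of its plug well and set it down on the bench; then take the long-stemmed air adapter from the rack (not the short one), lower it down that well, start its thread straight and lightly, without forcing it, and screw it in clockwise by its knurled grip until its flange lies flat on the rim of the well. Leave the short adapter, the two springs, the ring gauge and the brass weight as they stand.

Things in the scene. Friction and masses are not known exactly. Their poses are not given: they have to be found in the camera images.
- head: Finned aluminium cylinder head, 130 x 206 x 94 mm, fixed on a black steel stand. This origin: on the table under the stand; z up, x away from the robot, y along the row of two wells. The top face leans 30 degrees towards the robot (-x). Bolt heads on it: 5 mm high, 60 mm from each well. The spring tester's console begins at x = 0.53 (y -0.2 to 0.28 m), its tall clear guard at x = 0.63.
- well_a (a point): Centre of the mouth of one plug well, in the plane of its rim, +45 mm along the row. z: the well's axis, out of the well, 30 degrees from vertical; y: along the row; x: up the sloping face. A steel tube, bore 25 mm, 84 mm deep; the rim, 32 to 38 mm across, stands 2 mm proud of the face, with a 3.5 mm x 45 degree lead-in.
- well_b (a point): The same point of the other well, at -45 mm along the row; axes and sizes the same. One of the wells holds the grey bung, the other a black ignition coil (fixed, 30 mm wide along y, 23 mm high): which is which changes.
- thread_a (a point): Point on the axis of well_a 66 mm below its rim, where its coarse right-hand three-start thread begins; axes as well_a. Three ridges 2.2 mm thick, inner diameter 18 mm, lead 18 mm a turn, pitch 6 mm; their tops begin here at the angles 0, 120 and 240 degrees about z from x and run down clockwise, seen from the mouth, for 220 degrees.
- thread_b (a point): The same point of well_b, with the same thread.
- bung: Loose grey plastic bung in one of the wells, 35 g. Origin: centre of its flange's underside, at the start the centre of the well's mouth; z out of the well. Below: stem 22.6 mm thick, 28 mm long, with a flat end to stand on. Above: flange 37 mm across, 5 mm thick, and a pull tab 10 mm thick along x, 28 mm wide along y, to z = 30 mm. Comes out straight along the well, with hardly any force.
- adapter: Loose long steel air adapter, 240 g, hanging upright by its flange in one of the two holes of the rack, at any angle about its axis. Origin: centre of the flange's underside; z up to the grip. Flange 40 mm across, 5 mm thick. Below: guide land of 23.6 mm diameter down to z = -15 mm, then a 14 mm stem and a 16 mm nose. Total below the flange: 80 mm.
- adapter_grip (a point): Middle of the adapter's round knurled grip, on the axis, 28 mm above its origin. Grip: 26 mm diameter, 36 mm long (z = 10 to 46 mm), with a 12 mm nipple above to z = 62 mm. Screwed in by turning it clockwise seen from above; it can be let go and gripped anew part-way, the thread holds it.
- adapter_nose (a point): End of the adapter's nose on its axis, 80 mm below its origin; axes as the adapter. Three thread lugs stand round the nose, 23.2 mm across, 2 mm thick, each 80 degrees long, rising counter-clockwise; their lower, leading ends (bottom face 5 mm above this point) are at 0, 120 and 240 degrees about z from x. In the thread they have 1.8 mm axial play.
- adapter_flange (a point): Same point as the adapter's origin. Lowered into the well the lugs come to rest on the ridges with the flange 3 to 10 mm above the rim. Turned clockwise it sinks 1 mm each 20 degrees; the thread catches about 4 mm before home; 60 to 200 degrees in all. Keep light pressure: held up while it turns, the lugs butt against the ridge ends and jam.
- adapter_short: Loose short air adapter hanging in the other hole of the rack: flange and grip as the long one, but only 42 mm of stem below the flange. Not used; which hole holds which changes. Origin and axes as the long one.
- rack: Aluminium frame 72 x 180 x 98 mm, fixed, open at front and back; the adapters' flanges lie on its top, 98 mm up. Origin under its centre; its two holes, 27 mm wide, are at y = +40 and -40 mm.
- spring_a: Loose compression spring standing upright on the bench, 22 mm across, 46 mm high; origin at its foot. Not used.
- spring_b: The same, another spring. Not used.
- ring_gauge: Loose steel setting ring lying flat on the bench, 52 mm across, 14 mm high; origin under its centre. Not used.
- calib_weight: Loose brass-coloured calibration weight with a neck, standing on the bench, 34 mm across, 42 mm high; origin under its centre. Not used.

How it is judged (in metres and radians):
On the way, in this order (a step that is already met when the one before it is completed fails the run):
1. the bung is out of its well and set down on the bench (height (world z) of bung between -0.005 and 0.045 m and linear speed of bung below 0.03 m/s and contact force between the fingers and bung below 0.2 N), for 0.2 s.
2. the long adapter is screwed home in the well that the bung left (((x of adapter in the frame of well_a between -0.0025 and 0.0025 m and y of adapter in the frame of well_a between -0.0025 and 0.0025 m and z of adapter in the frame of well_a between -0.002 and 0.0015 m and angle between the z axis of adapter and the z axis of well_a, either way round below 0.05 rad) or (x of adapter in the frame of well_b between -0.0025 and 0.0025 m and y of adapter in the frame of well_b between -0.0025 and 0.0025 m and z of adapter in the frame of well_b between -0.002 and 0.0015 m and angle between the z axis of adapter and the z axis of well_b, either way round below 0.05 rad))), for 0.2 s.
At the end, for the whole second after the job is handed in: The long adapter is screwed down in the well: its flange's underside within 1.5 mm of the rim, within 2.5 mm of the well's axis and within 0.05 rad (3 degrees) of its direction, at rest; the bung lies or stands at rest on the bench (origin below 45 mm) (all of step 1 and ((x of adapter in the frame of well_a between -0.0025 and 0.0025 m and y of adapter in the frame of well_a between -0.0025 and 0.0025 m and z of adapter in the frame of well_a between -0.002 and 0.0015 m and angle between the z axis of adapter and the z axis of well_a, either way round below 0.05 rad) or (x of adapter in the frame of well_b between -0.0025 and 0.0025 m and y of adapter in the frame of well_b between -0.0025 and 0.0025 m and z of adapter in the frame of well_b between -0.002 and 0.0015 m and angle between the z axis of adapter and the z axis of well_b, either way round below 0.05 rad)) and linear speed of adapter below 0.02 m/s); the robot touches nothing.
It fails at once if the long adapter is forced against the head with more than 60 N while its flange still stands more than 3 mm above the rim (contact force between adapter and head above 60 N and z of adapter in the frame of well_a above 0.003 m).
It fails at once if the short adapter is taken out of its hole or shifted by more than 20 mm (distance of adapter_short from where it was at the start of the episode above 0.02 m).
It fails at once if a spring, the ring gauge or the weight is shifted by more than 30 mm or knocked over ((distance of spring_a from where it was at the start of the episode above 0.03 m or angle between spring_a's own z axis and vertical above 0.6 rad) or (distance of spring_b from where it was at the start of the episode above 0.03 m or angle between spring_b's own z axis and vertical above 0.6 rad) or (distance of ring_gauge from where it was at the start of the episode above 0.03 m or angle between ring_gauge's own z axis and vertical above 0.6 rad) or (distance of calib_weight from where it was at the start of the episode above 0.03 m or angle between calib_weight's own z axis and vertical above 0.6 rad)).
It also fails if it takes over 72 s, if anything falls off the work surface, if the arm or the gripper's body presses on something with over 40 N, if the wrist force passes 120 N, or if a joint passes its speed limit or range.

## Working session

There is one attempt and no reset: what is moved stays moved. The work goes in short steps, Python scripts to look and compute and a shell command to move; the robot and the scene stay as the last step left them, time stands still between calls to the robot, and variables do not carry over. Pictures are saved under pics/ and viewed, at most 10 in all, crops included, and the job is handed in when it is done.

```bash
ls; mkdir -p pics
python3 - <<'E'
from plant import get_obs, eyes
import cv2, numpy as np
for n in ["scene","side"]:
    c=eyes.camera(n); cv2.imwrite(f"pics/{n}0.png",c["img"][:,:,::-1])
    print(n,c["fx"],c["fy"],c["cx"],c["cy"],np.round(c["cam_to_world"],4).tolist())
o=get_obs(); print(o)
E
```

```text
pics
scene 399.02940566983784 399.02940566983784 314.1554539587495 193.25366118929898 [[0.5554, -0.4564, 0.6952, -313.5356], [-0.8315, -0.2925, 0.4723, -549.4429], [-0.0122, -0.8403, -0.5419, 752.5414], [0.0, 0.0, 0.0, 1.0]]
side 372.4688535435873 372.4688535435873 324.5505229093691 202.25846805505682 [[-0.9921, -0.092, 0.0854, 432.2234], [-0.1242, 0.6209, -0.774, 860.4004], [0.0181, -0.7785, -0.6274, 812.3122], [0.0, 0.0, 0.0, 1.0]]
{'clock': 0.1, 'joints': array([ 1.12637236e+00,  3.00414322e-01,  1.52151341e+00, -4.35399484e-05,
        1.32069450e+00, -6.65563455e-02]), 'joint_velocities': array([-6.59256050e-04, -2.94769594e-03, -1.32081527e-03, -4.70657905e-05,
        9.74628324e-04,  7.22012422e-04]), 'joint_torque': array([ 3.09283256e-03, -5.32644582e+01, -3.53288662e+01,  7.09571620e-02,
        2.33519368e-02, -6.43673411e-05]), 'ee_pos': array([202.80843884, 510.99481628, 207.84609595]), 'tool_rot': array([[-9.29457447e-01,  3.68929114e-01, -4.04568366e-04],
       [ 3.68929335e-01,  9.29456964e-01, -9.47702692e-04],
       [ 2.63937704e-05, -1.03010646e-03, -9.99999469e-01]]), 'ft_force': array([-0.19154159, -0.22237045,  0.05228298]), 'ft_torque': array([ 0.05319492, -0.00769782,  0.00704538]), 'gripper_force': 0.0, 'opening': 1.0022481405141064}
```

View pics/scene0.png

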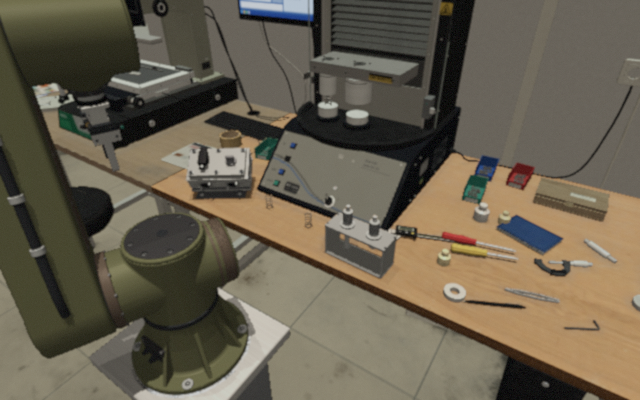

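View pics/side0.png

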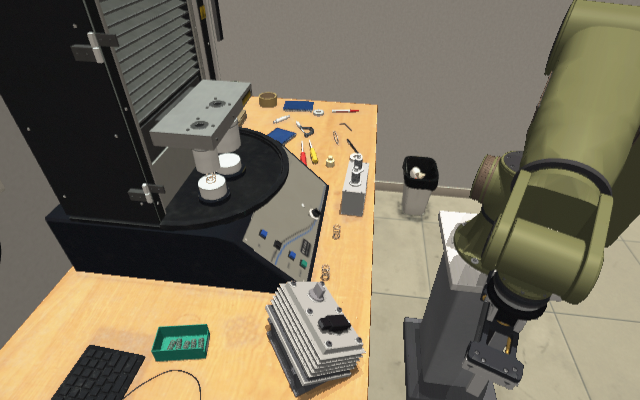

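The scene picture shows the head near (220,170), the coil at (203,157) and the rack near (360,240). In the side picture the bung is at (318,292), the coil at (334,322) and the rack at (355,185). Next I'll look at enlarged crops.

Run:
```python
import cv2, numpy as np
s=cv2.imread("pics/scene0.png"); d=cv2.imread("pics/side0.png")
r=lambda im,x,y,w,h,k: cv2.resize(im[y:y+h,x:x+w],None,fx=k,fy=k,interpolation=cv2.INTER_CUBIC)
A=r(s,180,135,80,60,5);B=r(s,320,200,80,60+15,5)[:300];C=r(d,260,275,110,80,4)[:300,:400];D=r(d,330,145,60,75,4)
can=np.zeros((600,800,3),np.uint8)
can[:300,:400]=A;can[:300,400:]=B[:300,:400]
can[300:300+C.shape[0],:C.shape[1]]=C;can[300:600,400:640]=D[:300]
cv2.imwrite("pics/crop1.png",can)
```

```text
(no output)
```

View pics/crop1.png

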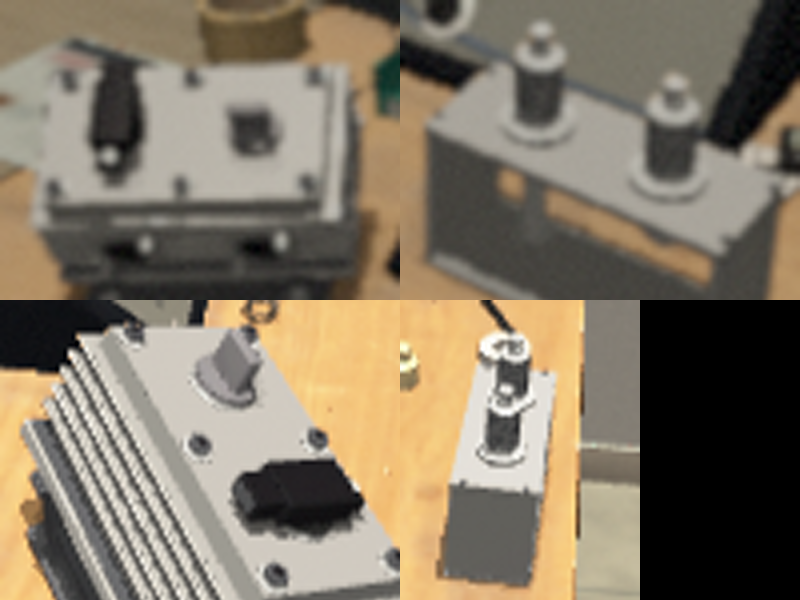

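The crops show the bung at about (318,291) in the side view and (230,160) in the scene view. The coil is in the +y well, so the bung is in well_b. The long adapter is in the rack's +y hole, with its stem visible below it at scene (427,240) in crop scale. Now I'll triangulate.

```bash
cat > h.py <<'E'
import numpy as np, cv2
from plant import get_obs, eyes
def ray(c,u,v):
    T=np.array(c["cam_to_world"]); d=T[:3,:3]@np.array([(u-c["cx"])/c["fx"],(v-c["cy"])/c["fy"],1]); return T[:3,3],d/np.linalg.norm(d)
def tri(rays):
    A=sum(np.eye(3)-np.outer(d,d) for p,d in rays); b=sum((np.eye(3)-np.outer(d,d))@p for p,d in rays)
    x=np.linalg.solve(A,b); return x, max(np.linalg.norm((np.eye(3)-np.outer(d,d))@(x-p)) for p,d in rays)
def plane(c,u,v,z):
    p,d=ray(c,u,v); return p+d*(z-p[2])/d[2]
def proj(c,P):
    T=np.linalg.inv(np.array(c["cam_to_world"])); q=T[:3,:3]@np.asarray(P)+T[:3,3]
    return c["fx"]*q[0]/q[2]+c["cx"],c["fy"]*q[1]/q[2]+c["cy"]
E
python3 - <<'E'
from h import *
S=eyes.camera("scene");D=eyes.camera("side")
a=lambda x,y:(180+x/5,135+y/5); b=lambda x,y:(320+(x-400)/5,200+y/5)
c=lambda x,y:(260+x/4,275+(y-300)/4); d=lambda x,y:(330+(x-400)/4,145+(y-300)/4)
f=lambda p,q: tri([ray(S,*p),ray(D,*q)])
P={}
for n,p,q in [("fl+",a(70,78),c(275,575)),("fm",a(190,75),c(200,445)),("fr",a(315,75),c(133,333)),("nl",a(55,187),c(392,558)),("nm",a(180,187),c(317,438)),("nr",a(308,185),c(248,335)),
 ("bungflange",a(252,143),c(224,385)),("bungtop",a(245,108),c(235,345)),("nipple",b(543,32),d(505,388)),("flange",b(537,125),d(500,452)),("nipshort",b(678,85),d(503,338)),
 ("spr1",(268,200),(325,271)),("spr2",(308,220),(337,232))]:
    x,e=f(p,q); P[n]=x; print(n,np.round(x,1),round(e,1))
B=np.array([P[k] for k in ["fl+","fm","fr","nl","nm","nr"]]); m=B.mean(0); print(m, np.linalg.svd(B-m)[2][2])
print("adapt plane", plane(S,*b(537,125),103), plane(D,*d(500,452),103),plane(S,*b(668,180),103))
print(plane(S,455,292,14),plane(S,445,257,20),plane(S,483,213,20))
E
```

```text
fl+ [462.8 469.5 146.4] 2.6
fm [509.5 402.4 147. ] 2.0
fr [558.2 333.4 144.9] 1.8
nl [404.1 427.7 103.7] 1.2
nm [449.7 359.1 102.7] 1.1
nr [497.9 291.1 101.3] 1.7
bungflange [503.7 342.  116.6] 0.3
bungtop [498.  337.3 146.9] 0.7
nipple [ 444.5 -141.7  157.1] 1.1
flange [ 444.3 -140.3   95.5] 1.4
nipshort [ 448.9 -219.7  153.4] 1.5
spr1 [501.2 187.9  26.7] 0.6
spr2 [486.   20.5  20.5] 2.7
[480.36227459 380.5230095  124.35043908] [-0.41433433 -0.29981504  0.85932416]
adapt plane [ 437.55375146 -144.9768227   103.        ] [ 443.22634972 -128.17578906  103.        ] [ 433.62926128 -224.49089052  103.        ]
[ 448.5811198  -445.26118205   14.        ] [ 552.76884919 -384.79027497   20.        ] [ 815.85684019 -417.60115229   20.        ]
```

```bash
python3 -m inch '[{"tz":-3},{"tx":-4},{"tx":-4},{"tx":-4},{"tx":-4},{"tx":-4},{"tx":-4},{"tx":-4}]'; python3 -m inch '[{"tx":-4},{"tx":-1.5,"ty":-1.5},{"ty":-4},{"turn":-0.12},{"turn":-0.12},{"turn":-0.12},{"turn":-0.12},{"turn":-0.12}]';  python3 -m inch '[{"turn":-0.12},{"turn":-0.12},{"turn":-0.12},{"turn":-0.02},{}]'
python3 - <<'E'
from h import *
o=get_obs();print(o["ee_pos"],o["tool_rot"],o["joints"],o["clock"])
c=eyes.camera("wrist");cv2.imwrite("pics/w1.png",c["img"][:,:,::-1]);print(c["fx"],c["cx"],c["cy"],np.round(c["cam_to_world"],4).tolist())
E
```

```text
[202.80731503 511.08059007 208.02413108] [[-9.29482859e-01  3.68865191e-01 -2.93598288e-04]
 [ 3.68865304e-01  9.29482661e-01 -6.08682632e-04]
 [ 4.83726831e-05 -6.74058295e-04 -9.99999772e-01]] [ 1.12641918e+00  3.00237667e-01  1.52132168e+00  3.52322894e-06
  1.32070909e+00 -6.65900942e-02] 0.2
289.23019737908425 320.4257796361685 205.55941550546083 [[0.3694, 0.8966, 0.2442, 131.5179], [0.9293, -0.356, -0.0987, 538.8585], [-0.0016, 0.2634, -0.9647, 383.3788], [0.0, 0.0, 0.0, 1.0]]validation failed for argument at $[0]...
validation failed for argument at $[0]...
validation failed for argument at $[0]...
```

View pics/w1.png

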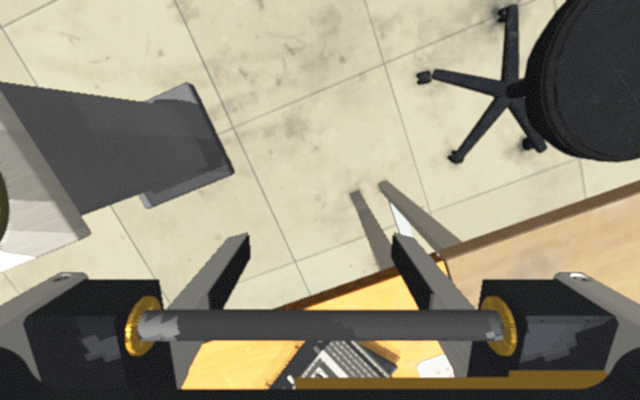

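The wrist picture shows only floor and bench edge. The moves were refused because each row seems to need every field.

```bash
python3 -m inch '[{"tx":0,"ty":0,"tz":-3,"turn":0,"jaw":9.4}]'
```

```text
clock: 0.33
ee_pos: [202.1, 509.5, 233.7]
tool_rot: [[-0.929, 0.369, -0.004], [0.369, 0.929, -0.008], [0.001, -0.009, -1.0]]
ft_force: [0.4, 0.9, -0.1]
opening: 1.002
gripper_force: 0.0
```

```bash
python3 -m inch '[{"tx":-4,"ty":0,"tz":0,"turn":0,"jaw":9.4},{"tx":-4,"ty":0,"tz":0,"turn":0,"jaw":9.4},{"tx":-4,"ty":0,"tz":0,"turn":0,"jaw":9.4},{"tx":-4,"ty":0,"tz":0,"turn":0,"jaw":9.4},{"tx":-4,"ty":0,"tz":0,"turn":0,"jaw":9.4},{"tx":-4,"ty":0,"tz":0,"turn":0,"jaw":9.4},{"tx":-4,"ty":0,"tz":0,"turn":0,"jaw":9.4},{"tx":-4,"ty":0,"tz":0,"turn":0,"jaw":9.4}]'; python3 -m inch '[{"tx":-1.5,"ty":-1.5,"tz":0,"turn":-0.12,"jaw":9.4},{"tx":0,"ty":-4,"tz":0,"turn":-0.12,"jaw":9.4},{"tx":0,"ty":0,"tz":0,"turn":-0.12,"jaw":9.4},{"tx":0,"ty":0,"tz":0,"turn":-0.12,"jaw":9.4},{"tx":0,"ty":0,"tz":0,"turn":-0.12,"jaw":9.4},{"tx":0,"ty":0,"tz":0,"turn":-0.12,"jaw":9.4},{"tx":0,"ty":0,"tz":0,"turn":-0.12,"jaw":9.4},{"tx":0,"ty":0,"tz":0,"turn":-0.12,"jaw":9.4}]'; python3 -m inch '[{"tx":0,"ty":0,"tz":0,"turn":-0.02,"jaw":9.4},{"tx":0,"ty":0,"tz":0,"turn":0,"jaw":9.4}]'
python3 - <<'E'
from h import *
o=get_obs();print(o["ee_pos"],o["tool_rot"],o["joints"],o["clock"])
c=eyes.camera("wrist");cv2.imwrite("pics/w2.png",c["img"][:,:,::-1]);print(c["fx"],c["cx"],c["cy"],np.round(c["cam_to_world"],4).tolist())
E
```

```text
clock: 1.0
ee_pos: [502.0, 392.0, 238.3]
tool_rot: [[-0.929, 0.369, -0.0], [0.369, 0.929, -0.0], [0.0, -0.0, -1.0]]
ft_force: [-0.0, 0.6, 0.5]
opening: 1.0
gripper_force: 0.0
clock: 1.67
ee_pos: [498.5, 335.0, 238.2]
tool_rot: [[-0.832, -0.555, -0.0], [-0.555, 0.832, -0.0], [0.0, 0.0, -1.0]]
ft_force: [-0.9, 0.3, -0.5]
opening: 1.0
gripper_force: 0.0
clock: 1.83
ee_pos: [498.5, 335.0, 238.2]
tool_rot: [[-0.825, -0.565, -0.0], [-0.565, 0.825, -0.0], [0.0, 0.0, -1.0]]
ft_force: [-0.0, -0.1, 0.4]
opening: 1.0
gripper_force: 0.0
[498.50761112 334.98090254 238.21837645] [[-8.25163134e-01 -5.64894468e-01 -2.05927104e-04]
 [-5.64894451e-01  8.25163160e-01 -1.37739273e-04]
 [ 2.47731613e-04  2.66970838e-06 -9.99999969e-01]] [ 5.30693231e-01  3.94588280e-01  1.32514175e+00 -1.47304853e-05
  1.42210994e+00 -1.64040627e+00] 1.8333
289.23019737908425 320.4257796361685 205.55941550546083 [[-0.5644, 0.7965, 0.2169, 435.1753], [0.8255, 0.5447, 0.1481, 291.0929], [-0.0002, 0.2626, -0.9649, 413.6026], [0.0, 0.0, 0.0, 1.0]]
```

View pics/w2.png

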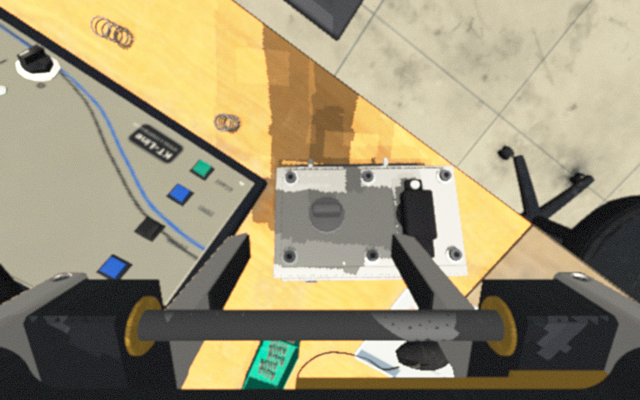

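The wrist view shows the bung tab at about (327,211), its flange centred near (327,214), the coil at (417,213), and bolts at (291,176), (368,176), (445,176), (289,256), (372,254) and (454,253).

Run:
```python
from h import *
im=cv2.imread("pics/w2.png")
cv2.imwrite("pics/w2c.png",cv2.resize(im[160:270,265:475],None,fx=3.8,fy=3.8,interpolation=cv2.INTER_CUBIC))
c=eyes.camera("wrist")
W={"nr":(291,176),"nm":(368,176),"nl":(445,176),"fr":(289,256),"fm":(372,254),"fl":(454,253)}
t=0.6;
from scipy.optimize import least_squares
# head bolt model: +-83 along row, 0; +-h across
def R(t): 
    ry=np.array([-np.sin(t),np.cos(t),0]);h=np.array([np.cos(t),np.sin(t),0]);n=-.5*h+.8660254*np.array([0,0,1]);return np.c_[np.cross(ry,n),ry,n]
S=eyes.camera("scene");D=eyes.camera("side")
a=lambda x,y:(180+x/5,135+y/5);cc=lambda x,y:(260+x/4,275+(y-300)/4)
obs={"nr":[a(308,185),cc(248,335)],"nm":[a(180,187),cc(317,438)],"nl":[a(55,187),cc(392,558)],"fr":[a(315,75),cc(133,333)],"fm":[a(190,75),cc(200,445)],"fl":[a(70,78),cc(275,575)]}
g={"nr":(-1,-1),"nm":(-1,0),"nl":(-1,1),"fr":(1,-1),"fm":(1,0),"fl":(1,1)}
def f(p):
    r=[]
    for k in g:
        P=p[:3]+R(p[3])@np.array([g[k][0]*p[4],g[k][1]*p[5],0])
        for cam,uv,w in [(S,obs[k][0],.5),(D,obs[k][1],.5),(c,W[k],1)]: r+=list(w*(np.array(proj(cam,P))-uv))
    return r
s=least_squares(f,[480,380,124,.6,40,83]);print(s.x,np.sqrt(np.mean(s.fun**2)))
m=s.x[:3];Rw=R(s.x[3]);wb=m+Rw@[0,-45,-1.5];print("well_b",wb,"n",Rw[:,2])
for z in (0,5,30): print(z,proj(c,wb+Rw[:,2]*z),proj(D,wb+Rw[:,2]*z))
```

```text
[478.48637198 382.59577734 125.54731376   0.60646737  41.77021044
  82.79884251] 0.4242385651212044
well_b [504.75119911 346.04825546 124.24827566] n [-0.41083331 -0.28498419  0.8660254 ]
0 (np.float64(326.3216501902155), np.float64(214.48219902311726)) (np.float64(315.3963689046621), np.float64(295.652802416039))
5 (np.float64(326.39608498599387), np.float64(213.3882283151368)) (np.float64(316.4007431793426), np.float64(294.0373492521388))
30 (np.float64(326.8077423259707), np.float64(207.33808648360727)) (np.float64(321.4879457514708), np.float64(285.85500358905387))
```

View pics/w2c.png

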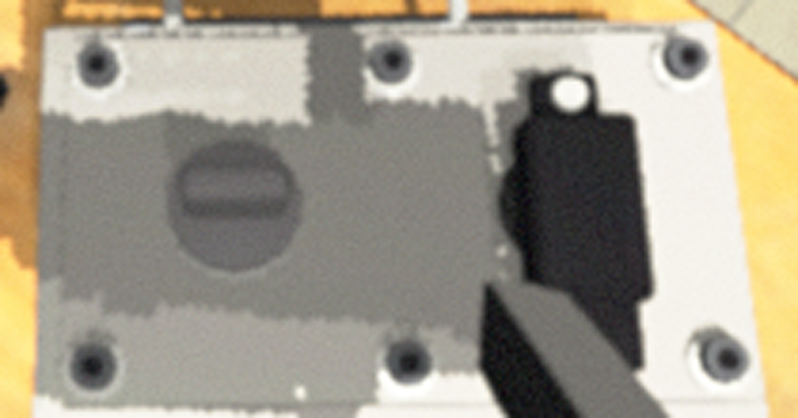

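Model and picture agree to about 1 px. Descend and grip the tab.

```bash
python3 -m inch '[{"tx":0.2,"ty":0.5,"tz":3,"turn":0,"jaw":5.5},{"tx":0,"ty":0,"tz":3,"turn":0,"jaw":5.5},{"tx":0,"ty":0,"tz":1.5,"turn":0,"jaw":5.5},{"tx":0,"ty":0,"tz":0.95,"turn":0,"jaw":5.5},{"tx":0,"ty":0,"tz":0,"turn":0,"jaw":2},{"tx":0,"ty":0,"tz":0,"turn":0,"jaw":2},{"tx":0,"ty":0,"tz":0,"turn":0,"jaw":2},{"tx":0,"ty":0,"tz":0,"turn":0,"jaw":2}]' 15
```

```text
clock: 2.7
ee_pos: [494.5, 338.3, 155.2]
tool_rot: [[-0.824, -0.566, 0.002], [-0.566, 0.824, 0.001], [-0.002, -0.0, -1.0]]
ft_force: [0.2, -0.9, 0.6]
opening: 0.467
gripper_force: 0.0
```

```bash
python3 -m inch '[{"tx":0,"ty":0,"tz":0,"turn":0,"jaw":2},{"tx":0,"ty":0,"tz":0,"turn":0,"jaw":2}]'
```

```text
clock: 2.87
ee_pos: [494.3, 338.1, 154.5]
tool_rot: [[-0.824, -0.566, 0.001], [-0.566, 0.824, 0.001], [-0.001, -0.0, -1.0]]
ft_force: [-0.1, -0.6, -0.3]
opening: 0.33
gripper_force: 0.0
```

```bash
python3 -m inch '[{"tx":0,"ty":0,"tz":0,"turn":0,"jaw":2},{"tx":0,"ty":0,"tz":0,"turn":0,"jaw":2},{"tx":0,"ty":0,"tz":0,"turn":0,"jaw":2},{"tx":0.25,"ty":0,"tz":-0.43,"turn":0,"jaw":2},{"tx":0.5,"ty":0,"tz":-0.87,"turn":0,"jaw":2},{"tx":0.75,"ty":0,"tz":-1.3,"turn":0,"jaw":2},{"tx":1,"ty":0,"tz":-1.73,"turn":0,"jaw":2},{"tx":1,"ty":0,"tz":-1.73,"turn":0,"jaw":2}]'
python3 - <<'E'
from h import *
D=eyes.camera("side");W=eyes.camera("wrist");cv2.imwrite("pics/w3.png",W["img"][:,:,::-1])
print(plane(D,372,250,0),plane(D,376,150,0)); S=eyes.camera("scene");print(plane(S,300,235,0))
print(get_obs()["clock"])
E
```

```text
clock: 3.53
ee_pos: [464.5, 317.6, 215.5]
tool_rot: [[-0.824, -0.566, -0.0], [-0.566, 0.824, -0.0], [0.0, -0.0, -1.0]]
ft_force: [-0.2, -0.2, -0.6]
opening: 0.271
gripper_force: 15.0
[373.12350218  64.49401221   0.        ] [ 371.25881875 -523.08202674    0.        ]
[436.99279661  13.89322671   0.        ]
3.6833
```

View pics/w3.png

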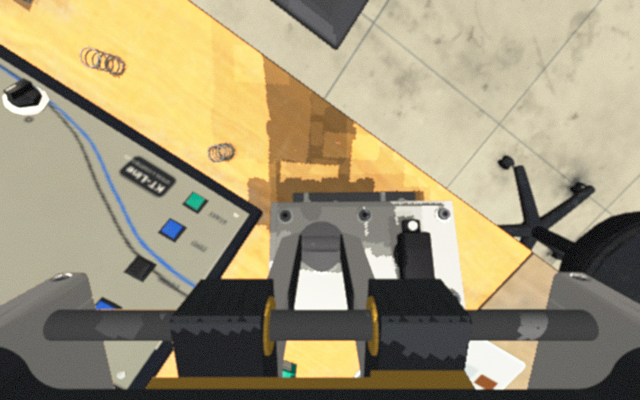

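The picture shows the bung held, with its flange at (322,247) clear of the well. The springs are at (220,152) and (103,62). I'll carry it to the free bench between the springs.

```bash
python3 -m inch '[{"tx":2.06,"ty":-2.87,"tz":0,"turn":0,"jaw":2},{"tx":2.06,"ty":-2.87,"tz":0,"turn":0,"jaw":2},{"tx":2.06,"ty":-2.87,"tz":0,"turn":0,"jaw":2},{"tx":2.06,"ty":-2.87,"tz":0,"turn":0,"jaw":2},{"tx":2.06,"ty":-2.87,"tz":0,"turn":0,"jaw":2},{"tx":2.06,"ty":-2.87,"tz":0,"turn":0,"jaw":2},{"tx":0,"ty":0,"tz":3,"turn":0,"jaw":2},{"tx":0,"ty":0,"tz":3,"turn":0,"jaw":2}]'; python3 -m inch '[{"tx":0,"ty":0,"tz":3,"turn":0,"jaw":2},{"tx":0,"ty":0,"tz":3,"turn":0,"jaw":2},{"tx":0,"ty":0,"tz":2,"turn":0,"jaw":2},{"tx":0,"ty":0,"tz":0.8,"turn":0,"jaw":2},{"tx":0,"ty":0,"tz":0,"turn":0,"jaw":2},{"tx":0,"ty":0,"tz":0,"turn":0,"jaw":2}]'
```

```text
clock: 4.35
ee_pos: [461.6, 104.6, 154.0]
tool_rot: [[-0.826, -0.564, 0.003], [-0.564, 0.826, 0.0], [-0.002, -0.001, -1.0]]
ft_force: [0.7, 0.6, -1.1]
opening: 0.268
gripper_force: 15.0
clock: 4.85
ee_pos: [461.1, 106.3, 66.8]
tool_rot: [[-0.824, -0.566, -0.0], [-0.566, 0.824, -0.0], [0.0, 0.0, -1.0]]
ft_force: [-0.5, -0.3, -0.8]
opening: 0.269
gripper_force: 15.0
```

```bash
python3 -m inch '[{"tx":0,"ty":0,"tz":0.3,"turn":0,"jaw":2},{"tx":0,"ty":0,"tz":0.2,"turn":0,"jaw":2},{"tx":0,"ty":0,"tz":0,"turn":0,"jaw":2}]'; python3 -m inch '[{"tx":0,"ty":0,"tz":0,"turn":0,"jaw":6},{"tx":0,"ty":0,"tz":0,"turn":0,"jaw":6},{"tx":0,"ty":0,"tz":0,"turn":0,"jaw":6},{"tx":0,"ty":0,"tz":0,"turn":0,"jaw":6},{"tx":0,"ty":0,"tz":-0.5,"turn":0,"jaw":6},{"tx":0,"ty":0,"tz":-2,"turn":0,"jaw":6},{"tx":0,"ty":0,"tz":-4,"turn":0,"jaw":6},{"tx":0,"ty":0,"tz":-4,"turn":0,"jaw":6}]'; python3 -m inch '[{"tx":0,"ty":0,"tz":-4,"turn":0,"jaw":6},{"tx":0,"ty":0,"tz":-4,"turn":0,"jaw":6},{"tx":0,"ty":0,"tz":0,"turn":0,"jaw":6}]'
python3 - <<'E'
from h import *
W=eyes.camera("wrist");cv2.imwrite("pics/w4.png",W["img"][:,:,::-1])
E
```

```text
clock: 5.1
ee_pos: [461.1, 106.3, 61.9]
tool_rot: [[-0.824, -0.567, 0.001], [-0.567, 0.824, 0.0], [-0.001, -0.0, -1.0]]
ft_force: [-0.5, 0.6, 0.4]
opening: 0.269
gripper_force: 15.0
clock: 5.77
ee_pos: [460.1, 106.1, 167.5]
tool_rot: [[-0.824, -0.566, -0.002], [-0.566, 0.824, -0.0], [0.002, 0.001, -1.0]]
ft_force: [0.3, -0.1, 0.2]
opening: 0.638
gripper_force: 0.0
clock: 6.02
ee_pos: [462.8, 106.6, 254.3]
tool_rot: [[-0.824, -0.566, 0.011], [-0.566, 0.824, 0.002], [-0.01, -0.005, -1.0]]
ft_force: [1.3, -1.1, 1.8]
opening: 0.641
gripper_force: 0.0
```

View pics/w4.png

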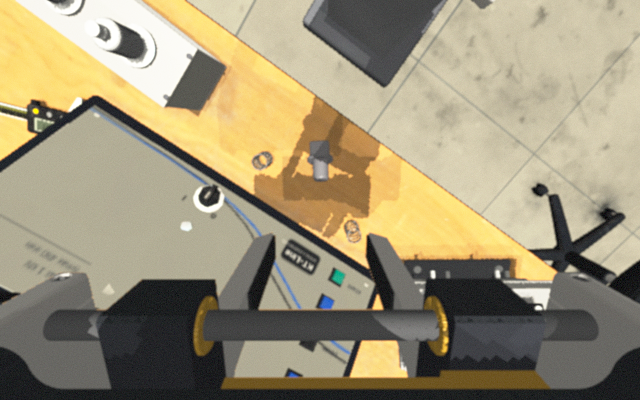

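The picture shows the bung lying on the bench at (319,160) between the two springs at (262,160) and (352,231), both undisturbed. Next is the rack.

```bash
python3 -m inch '[{"tx":2.22,"ty":-2.76,"tz":0,"turn":0,"jaw":6},{"tx":2.22,"ty":-2.76,"tz":0,"turn":0,"jaw":6},{"tx":2.22,"ty":-2.76,"tz":0,"turn":0,"jaw":6},{"tx":2.22,"ty":-2.76,"tz":0,"turn":0,"jaw":6},{"tx":2.22,"ty":-2.76,"tz":0,"turn":0,"jaw":6},{"tx":2.22,"ty":-2.76,"tz":0,"turn":0,"jaw":6},{"tx":2.22,"ty":-2.76,"tz":0,"turn":0.1,"jaw":6},{"tx":0,"ty":0,"tz":0,"turn":0.12,"jaw":6}]'; python3 -m inch '[{"tx":0,"ty":0,"tz":0,"turn":0.12,"jaw":6},{"tx":0,"ty":0,"tz":0,"turn":0.12,"jaw":6},{"tx":0,"ty":0,"tz":0,"turn":0.12,"jaw":6},{"tx":0,"ty":0,"tz":0,"turn":0.12,"jaw":6},{"tx":0,"ty":0,"tz":0,"turn":0.12,"jaw":6},{"tx":0,"ty":0,"tz":0,"turn":0.12,"jaw":6},{"tx":0,"ty":0,"tz":0,"turn":0,"jaw":6},{"tx":0,"ty":0,"tz":0,"turn":0,"jaw":6}]';  python3 - <<'E'
from h import *
print(get_obs()["joints"])
W=eyes.camera("wrist");print(proj(W,[444.5,-141,160]),proj(W,[444.5,-141,103]),proj(W,[449,-220,160]));im=W["img"][:,:,::-1];cv2.imwrite("pics/w5.png",im)
u,v=map(int,proj(W,[446,-180,140]));print(u,v)
x0=max(0,min(u-100,440));y0=max(0,min(v-75,250))
cv2.imwrite("pics/w5c.png",cv2.resize(im[y0:y0+150,x0:x0+200],None,fx=4,fy=4,interpolation=cv2.INTER_CUBIC));print(x0,y0)
E
```

```text
clock: 6.73
ee_pos: [441.2, -145.3, 245.3]
tool_rot: [[-0.931, -0.366, -0.002], [-0.366, 0.931, -0.0], [0.002, 0.0, -1.0]]
ft_force: [-0.6, 0.2, 0.0]
opening: 0.637
gripper_force: 0.0
clock: 7.4
ee_pos: [442.0, -140.9, 245.7]
tool_rot: [[-0.945, 0.328, -0.001], [0.328, 0.945, 0.0], [0.001, 0.0, -1.0]]
ft_force: [1.1, 0.4, -0.0]
opening: 0.635
gripper_force: 0.0
[-3.87522757e-01  7.75467129e-02  1.69720002e+00  1.53649002e-06
  1.36814293e+00 -1.62434381e+00]
(np.float64(322.10947370056823), np.float64(213.5402955410663)) (np.float64(321.8681954225754), np.float64(199.01163588985332)) (np.float64(246.68208787288634), np.float64(243.3218644454419))
286 221
186 146
```

View pics/w5c.png

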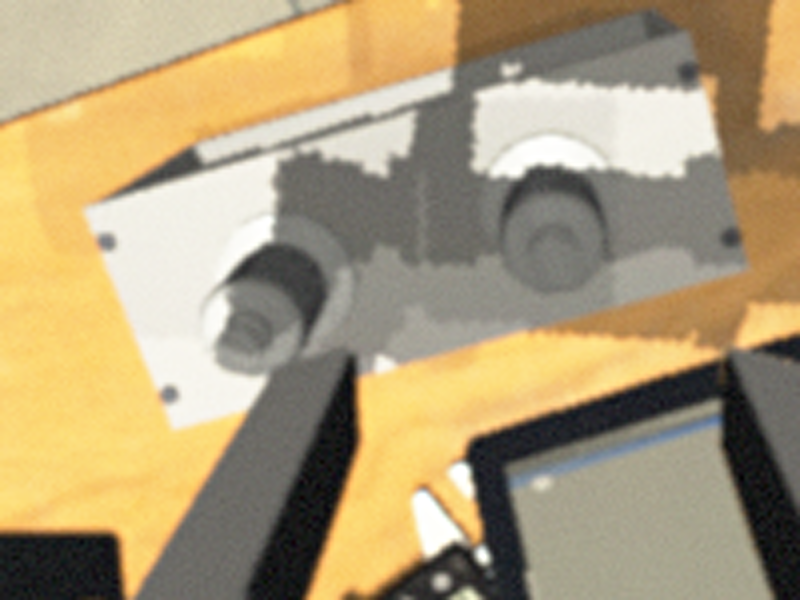

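The crop shows the long adapter on the right: nipple top at crop (556,245), grip top centre at (553,245), flange centre at (549,192). The short one is at crop (245,335).

Run:
```python
from h import *
W=eyes.camera("wrist");o=get_obs();p=o["ee_pos"];R=o["tool_rot"]
f=lambda x,y:(186+x/4,146+y/4)
for n,q,z in [("nip",f(556,245),160),("griptop",f(553,248),144),("flange",f(549,192),103),("sh",f(245,335),160),("corner1",f(690,30),98),("corner2",f(745,268),98),("c3",f(175,428),98),("c4",f(88,208),98)]:
    P=plane(W,*q,z);print(n,np.round(P,1),"tool mm",np.round(R.T@(P-p),1))
```

```text
nip [ 439.7 -136.5  160. ] tool mm [ 3.7  3.4 86. ]
griptop [ 444.5 -138.7  144. ] tool mm [ -1.6   2.9 102. ]
flange [ 439.6 -137.7  103. ] tool mm [  3.3   2.3 143. ]
sh [ 436.5 -214.1  160. ] tool mm [-18.7 -71.   86. ]
corner1 [410.1 -86.3  98. ] tool mm [ 48.   41.1 148. ]
corner2 [481.  -91.4  98. ] tool mm [-20.6  59.5 148. ]
c3 [ 473. -269.   98.] tool mm [ -71.2 -110.9  148. ]
c4 [ 401.8 -264.8   98. ] tool mm [  -2.6 -130.3  148. ]
```

```bash
python3 -m inch '[{"tx":0.05,"ty":0.3,"tz":3,"turn":0,"jaw":6},{"tx":0,"ty":0,"tz":3,"turn":0,"jaw":6},{"tx":0,"ty":0,"tz":3,"turn":0,"jaw":6},{"tx":0,"ty":0,"tz":1.5,"turn":0,"jaw":6},{"tx":0,"ty":0,"tz":0.75,"turn":0,"jaw":5},{"tx":0,"ty":0,"tz":0,"turn":0,"jaw":3},{"tx":0,"ty":0,"tz":0,"turn":0,"jaw":2},{"tx":0,"ty":0,"tz":0,"turn":0,"jaw":2}]' 45; python3 -m inch '[{"tx":0,"ty":0,"tz":0,"turn":0,"jaw":2},{"tx":0,"ty":0,"tz":0,"turn":0,"jaw":2},{"tx":0,"ty":0,"tz":0,"turn":0,"jaw":2},{"tx":0,"ty":0,"tz":0,"turn":0,"jaw":2}]'
```

```text
clock: 8.17
ee_pos: [443.4, -138.2, 135.2]
tool_rot: [[-0.944, 0.331, 0.002], [0.331, 0.944, -0.001], [-0.002, -0.0, -1.0]]
ft_force: [0.8, 0.1, 0.5]
opening: 0.392
gripper_force: 0.0
clock: 8.5
ee_pos: [443.3, -138.1, 134.8]
tool_rot: [[-0.944, 0.331, 0.002], [0.331, 0.944, -0.0], [-0.002, 0.0, -1.0]]
ft_force: [-0.2, 1.1, 6.9]
opening: 0.263
gripper_force: 45.0
```

```bash
python3 -m inch '[{"tx":0,"ty":0,"tz":-1,"turn":0,"jaw":2},{"tx":0,"ty":0,"tz":-2.5,"turn":0,"jaw":2},{"tx":0,"ty":0,"tz":-3,"turn":0,"jaw":2},{"tx":0,"ty":0,"tz":-3,"turn":0,"jaw":2},{"tx":0,"ty":0,"tz":-3,"turn":0,"jaw":2},{"tx":0,"ty":0,"tz":0,"turn":0,"jaw":2}]'
python3 - <<'E'
from h import *
o=get_obs();p=o["ee_pos"];R=o["tool_rot"];print(o["joints"])
W=eyes.camera("wrist");im=W["img"][:,:,::-1]
q=p+R@[0,0,36.8-62];print(proj(W,q),proj(W,p+R@[0,0,36.8-46]))
u,v=map(int,proj(W,q))
cv2.imwrite("pics/w6c.png",cv2.resize(im[max(0,v-60):v+60,u-80:u+80],None,fx=5,fy=5,interpolation=cv2.INTER_CUBIC));print(u,v)
E
```

```text
clock: 9.0
ee_pos: [444.0, -138.5, 264.9]
tool_rot: [[-0.943, 0.331, 0.007], [0.331, 0.944, -0.003], [-0.008, -0.0, -1.0]]
ft_force: [1.3, 0.4, -1.7]
opening: 0.263
gripper_force: 45.0
[-3.81099865e-01  6.21296884e-02  1.66925504e+00 -1.40746489e-04
  1.40211097e+00 -1.61416259e+00]
(np.float64(321.792086342081), np.float64(265.6745113431898)) (np.float64(321.69754210422565), np.float64(253.77915829783333))
321 265
```

```bash
python3 -m inch '[{"tx":0.5,"ty":1.5,"tz":-1.32,"turn":0,"jaw":2},{"tx":1.05,"ty":2.98,"tz":-1.32,"turn":0,"jaw":2},{"tx":1.05,"ty":2.98,"tz":-1.32,"turn":0,"jaw":2},{"tx":1.05,"ty":2.98,"tz":-1.32,"turn":0,"jaw":2},{"tx":1.05,"ty":2.98,"tz":-1.32,"turn":0,"jaw":2},{"tx":1.05,"ty":2.98,"tz":-1.32,"turn":0,"jaw":2},{"tx":1.05,"ty":2.98,"tz":-1.32,"turn":0,"jaw":2},{"tx":1.05,"ty":2.98,"tz":-1.32,"turn":0,"jaw":2}]'; python3 -m inch '[{"tx":1.05,"ty":2.98,"tz":-1.32,"turn":0,"jaw":2},{"tx":1.05,"ty":2.98,"tz":-1.32,"turn":0,"jaw":2},{"tx":1.05,"ty":2.98,"tz":-1.32,"turn":0,"jaw":2},{"tx":1.05,"ty":2.98,"tz":-1.32,"turn":0,"jaw":2},{"tx":1.05,"ty":2.98,"tz":-1.32,"turn":0,"jaw":2},{"tx":1.05,"ty":2.98,"tz":-1.32,"turn":0,"jaw":2},{"tx":0.5,"ty":1.5,"tz":0,"turn":0,"jaw":2},{"tx":0,"ty":0,"tz":0,"turn":0,"jaw":2}]';python3 -c "
from h import *
print(get_obs()['joints'])"
```

```text
clock: 9.72
ee_pos: [442.2, 100.4, 363.9]
tool_rot: [[-0.943, 0.331, -0.002], [0.331, 0.943, -0.0], [0.002, -0.001, -1.0]]
ft_force: [0.4, -0.3, -2.5]
opening: 0.263
gripper_force: 45.0
clock: 10.38
ee_pos: [442.6, 307.1, 441.8]
tool_rot: [[-0.944, 0.329, -0.003], [0.329, 0.944, -0.001], [0.002, -0.002, -1.0]]
ft_force: [-0.5, -0.6, -2.4]
opening: 0.264
gripper_force: 45.0
[ 5.38346212e-01  2.26270656e-01  1.08572955e+00  3.67157317e-04
  1.83255067e+00 -6.97538280e-01]
```

```bash
python3 -m inch '[{"tx":3.06,"ty":2.1,"tz":0,"turn":0,"jaw":2},{"tx":-1.76,"ty":2.42,"tz":0,"turn":0,"jaw":2},{"tx":-1.76,"ty":2.42,"tz":0,"turn":0,"jaw":2},{"tx":-1.76,"ty":2.42,"tz":0,"turn":0,"jaw":2},{"tx":-1.76,"ty":2.42,"tz":0,"turn":0,"jaw":2},{"tx":-1.76,"ty":2.42,"tz":0,"turn":0,"jaw":2},{"tx":-1.76,"ty":2.42,"tz":0,"turn":0,"jaw":2},{"tx":0,"ty":0,"tz":0,"turn":0,"jaw":2}]';python3 -c "
from h import *
print(get_obs()['joints'])"
```

```text
clock: 11.05
ee_pos: [559.6, 428.5, 437.9]
tool_rot: [[-0.943, 0.332, -0.006], [0.332, 0.943, -0.004], [0.004, -0.006, -1.0]]
ft_force: [0.9, -0.6, -4.2]
opening: 0.265
gripper_force: 45.0
[ 6.01598989e-01  7.62398181e-01  3.10703163e-01 -2.06527813e-04
  2.07534445e+00 -6.30499633e-01]
```

```bash
for i in 1 2; do python3 -m inch '[{"tx":-1.17,"ty":1.62,"tz":0,"turn":0,"jaw":2},{"tx":0,"ty":0,"tz":0,"turn":0,"jaw":2}]';python3 -c "
from h import *
print(get_obs()['joints'])"; done
```

```text
clock: 11.22
ee_pos: [568.2, 434.3, 433.3]
tool_rot: [[-0.943, 0.332, -0.004], [0.332, 0.943, -0.003], [0.003, -0.004, -1.0]]
ft_force: [0.7, 0.1, -4.2]
opening: 0.263
gripper_force: 45.0
[ 6.01418456e-01  8.09251079e-01  2.40969804e-01  1.34748859e-04
  2.09646189e+00 -6.30694966e-01]
clock: 11.38
ee_pos: [574.3, 438.4, 430.3]
tool_rot: [[-0.943, 0.332, 0.011], [0.332, 0.943, 0.009], [-0.008, 0.012, -1.0]]
ft_force: [0.3, 0.2, -3.9]
opening: 0.261
gripper_force: 45.0
[ 6.01104783e-01  8.14452016e-01  2.39145612e-01  7.48630165e-04
  2.07371898e+00 -6.31089805e-01]
```

The overreach tilts the tool outward as I'd hoped, so I'll continue in steps.

```bash
for i in 1 2; do python3 -m inch '[{"tx":-1.17,"ty":1.62,"tz":0,"turn":0,"jaw":2},{"tx":-1.17,"ty":1.62,"tz":0,"turn":0,"jaw":2},{"tx":-1.17,"ty":1.62,"tz":0,"turn":0,"jaw":2},{"tx":0,"ty":0,"tz":0,"turn":0,"jaw":2}]';python3 -c "
from h import *
print(get_obs()['joints'])"; done
```

```text
clock: 11.72
ee_pos: [593.6, 450.3, 406.0]
tool_rot: [[-0.943, 0.331, 0.031], [0.332, 0.943, 0.024], [-0.022, 0.033, -0.999]]
ft_force: [-0.1, 0.3, -4.5]
opening: 0.261
gripper_force: 45.0
[ 0.59907563  0.84903937  0.23767568  0.00242907  2.0153238  -0.632659  ]
clock: 12.05
ee_pos: [611.2, 460.7, 385.3]
tool_rot: [[-0.942, 0.33, 0.054], [0.332, 0.942, 0.041], [-0.038, 0.057, -0.998]]
ft_force: [-0.5, -0.4, -3.5]
opening: 0.266
gripper_force: 45.0
[ 0.59674529  0.87798203  0.23701325  0.00402013  1.95833476 -0.63444876]
```

```bash
python3 -m inch '[{"tx":-1.17,"ty":1.62,"tz":-2,"turn":0,"jaw":2},{"tx":-1.17,"ty":1.62,"tz":-2,"turn":0,"jaw":2},{"tx":-1.17,"ty":1.62,"tz":-2,"turn":0,"jaw":2},{"tx":0,"ty":0,"tz":0,"turn":0,"jaw":2}]';python3 -c "
from h import *
print(get_obs()['joints'])"; python3 -m inch '[{"tx":-1.17,"ty":1.62,"tz":-3.5,"turn":0,"jaw":2},{"tx":-1.17,"ty":1.62,"tz":-3.5,"turn":0,"jaw":2},{"tx":-1.17,"ty":1.62,"tz":-3.5,"turn":0,"jaw":2},{"tx":0,"ty":0,"tz":0,"turn":0,"jaw":2}]';python3 -c "
from h import *
print(get_obs()['joints'])"
```

```text
clock: 12.38
ee_pos: [607.4, 455.2, 420.3]
tool_rot: [[-0.94, 0.327, 0.096], [0.334, 0.94, 0.072], [-0.067, 0.1, -0.993]]
ft_force: [-0.0, -0.7, -1.8]
opening: 0.265
gripper_force: 45.0
[ 0.59259987  0.83355771  0.23458278  0.00682859  1.95294766 -0.63736329]
clock: 12.72
ee_pos: [587.0, 437.5, 482.4]
tool_rot: [[-0.936, 0.321, 0.141], [0.337, 0.936, 0.106], [-0.098, 0.147, -0.984]]
ft_force: [-0.3, -0.5, -2.0]
opening: 0.262
gripper_force: 45.0
[ 0.58676936  0.74873714  0.23459212  0.01089068  1.98132061 -0.64092206]
```

```bash
python3 -m inch '[{"tx":-1.5,"ty":1.65,"tz":-3,"turn":0,"jaw":2},{"tx":-1.5,"ty":1.65,"tz":-3,"turn":0,"jaw":2},{"tx":-1.5,"ty":1.65,"tz":-3,"turn":0,"jaw":2},{"tx":-1.5,"ty":1.65,"tz":-3,"turn":0,"jaw":2},{"tx":-1.5,"ty":1.65,"tz":-3,"turn":0,"jaw":2},{"tx":-1.5,"ty":1.65,"tz":-3,"turn":0,"jaw":2},{"tx":0,"ty":0,"tz":0,"turn":0,"jaw":2}]';python3 -c "
from h import *
print(get_obs()['joints'])"
```

```text
clock: 13.3
ee_pos: [564.7, 398.6, 568.9]
tool_rot: [[-0.925, 0.305, 0.227], [0.346, 0.923, 0.168], [-0.159, 0.234, -0.959]]
ft_force: [-0.5, 0.3, -1.9]
opening: 0.262
gripper_force: 45.0
[ 0.55254617  0.62597222  0.23460503  0.02579916  1.99561226 -0.66567983]
```

```bash
python3 -m inch '[{"tx":-1.81,"ty":2.31,"tz":-1.85,"turn":0,"jaw":2},{"tx":-1.81,"ty":2.31,"tz":-1.85,"turn":0,"jaw":2},{"tx":-1.81,"ty":2.31,"tz":-1.85,"turn":0,"jaw":2},{"tx":-1.81,"ty":2.31,"tz":-1.85,"turn":0,"jaw":2},{"tx":-1.81,"ty":2.31,"tz":-1.85,"turn":0,"jaw":2},{"tx":-1.81,"ty":2.31,"tz":-1.85,"turn":0,"jaw":2},{"tx":0,"ty":0,"tz":0,"turn":0,"jaw":2}]';python3 -c "
from h import *
print(get_obs()['joints'])"
```

```text
clock: 13.88
ee_pos: [574.7, 396.4, 599.7]
tool_rot: [[-0.907, 0.28, 0.313], [0.358, 0.905, 0.228], [-0.22, 0.319, -0.922]]
ft_force: [-0.7, -0.4, -2.5]
opening: 0.263
gripper_force: 45.0
[ 0.53781445  0.59142484  0.23475212  0.03775668  1.91874922 -0.67437935]
```

```bash
python3 -m inch '[{"tx":-1.97,"ty":2.33,"tz":-1.33,"turn":0,"jaw":2},{"tx":-1.97,"ty":2.33,"tz":-1.33,"turn":0,"jaw":2},{"tx":-1.97,"ty":2.33,"tz":-1.33,"turn":0,"jaw":2},{"tx":-1.97,"ty":2.33,"tz":-1.33,"turn":0,"jaw":2},{"tx":-1.97,"ty":2.33,"tz":-1.33,"turn":0,"jaw":2},{"tx":0,"ty":0,"tz":0,"turn":0,"jaw":2}]';python3 -c "
from h import *
print(get_obs()['joints'])"
```

```text
clock: 14.38
ee_pos: [592.1, 395.0, 618.7]
tool_rot: [[-0.888, 0.254, 0.383], [0.372, 0.886, 0.275], [-0.269, 0.387, -0.882]]
ft_force: [0.3, 0.7, -2.1]
opening: 0.264
gripper_force: 45.0
[ 0.5183813   0.57723986  0.23498906  0.05114903  1.84019012 -0.68697517]
```

```bash
python3 -m inch '[{"tx":-2.27,"ty":2.04,"tz":-1.13,"turn":0,"jaw":2},{"tx":-2.0,"ty":1.8,"tz":-1,"turn":0,"jaw":2},{"tx":0,"ty":0,"tz":0,"turn":0,"jaw":2}]';python3 -c "
from h import *
o=get_obs();print(o['joints'],o['tool_rot'][:,2], o['ee_pos'])
P=np.array([505,346,124]);n=np.array([-.4108,-.285,.866])
R=o['tool_rot'];print('to 150 above',R.T@(P+n*(36.8+150)-o['ee_pos']))"
```

```text
clock: 14.63
ee_pos: [602.6, 388.1, 625.6]
tool_rot: [[-0.88, 0.244, 0.408], [0.379, 0.879, 0.291], [-0.287, 0.41, -0.865]]
ft_force: [-0.5, -0.2, -2.4]
opening: 0.26
gripper_force: 45.0
[ 0.49835352  0.57277221  0.23537223  0.06247358  1.8115337  -0.70099895] [ 0.40777274  0.2909247  -0.86549651] [602.63090096 388.08095455 625.55519496]
to 150 above [ 214.93996566 -265.74953008  195.25064418]
```

```bash
python3 -m inch '[{"tx":2,"ty":-2.5,"tz":1.8,"turn":0,"jaw":2},{"tx":2,"ty":-2.5,"tz":1.8,"turn":0,"jaw":2},{"tx":2,"ty":-2.5,"tz":1.8,"turn":0,"jaw":2},{"tx":2,"ty":-2.5,"tz":1.8,"turn":0,"jaw":2},{"tx":2,"ty":-2.5,"tz":1.8,"turn":0,"jaw":2},{"tx":2,"ty":-2.5,"tz":1.8,"turn":0,"jaw":2},{"tx":2,"ty":-2.5,"tz":1.8,"turn":0,"jaw":2},{"tx":2,"ty":-2.5,"tz":1.8,"turn":0,"jaw":2}]'; python3 -m inch '[{"tx":2,"ty":-2.5,"tz":1.8,"turn":0,"jaw":2},{"tx":2,"ty":-2.5,"tz":1.8,"turn":0,"jaw":2},{"tx":0,"ty":0,"tz":0,"turn":-0.12,"jaw":2},{"tx":0,"ty":0,"tz":0,"turn":-0.12,"jaw":2},{"tx":0,"ty":0,"tz":0,"turn":-0.12,"jaw":2},{"tx":0,"ty":0,"tz":0,"turn":-0.12,"jaw":2},{"tx":0,"ty":0,"tz":0,"turn":-0.12,"jaw":2},{"tx":0,"ty":0,"tz":0,"turn":-0.12,"jaw":2}]';python3 -m inch '[{"tx":0,"ty":0,"tz":0,"turn":-0.12,"jaw":2},{"tx":0,"ty":0,"tz":0,"turn":-0.12,"jaw":2},{"tx":0,"ty":0,"tz":0,"turn":-0.12,"jaw":2},{"tx":0,"ty":0,"tz":0,"turn":-0.12,"jaw":2},{"tx":0,"ty":0,"tz":0,"turn":-0.12,"jaw":2},{"tx":0,"ty":0,"tz":0,"turn":-0.12,"jaw":2},{"tx":0,"ty":0,"tz":0,"turn":0,"jaw":2}]'; python3 -c "
from h import *
o=get_obs();print(o['joints'],o['tool_rot'][:,2], o['ee_pos'])
P=np.array([505,346,124]);n=np.array([-.4108,-.285,.866])
R=o['tool_rot'];print('to 150 above',R.T@(P+n*(36.8+150)-o['ee_pos']))"
```

```text
clock: 15.3
ee_pos: [501.4, 332.6, 429.3]
tool_rot: [[-0.881, 0.244, 0.406], [0.378, 0.879, 0.291], [-0.286, 0.41, -0.866]]
ft_force: [1.6, 0.9, -2.7]
opening: 0.261
gripper_force: 45.0
clock: 15.97
ee_pos: [469.7, 314.9, 367.8]
tool_rot: [[-0.821, -0.402, 0.406], [-0.301, 0.908, 0.291], [-0.485, 0.117, -0.866]]
ft_force: [1.0, -0.3, -3.4]
opening: 0.261
gripper_force: 45.0
clock: 16.55
ee_pos: [469.7, 314.9, 367.8]
tool_rot: [[-0.352, -0.844, 0.406], [-0.825, 0.484, 0.291], [-0.442, -0.232, -0.866]]
ft_force: [0.9, 0.3, -2.6]
opening: 0.266
gripper_force: 45.0
[ 0.4960076  -0.03929933  1.61994224  0.07277642  1.04283628 -2.20121514] [ 0.40568697  0.29094739 -0.86646852] [469.73833691 314.92558972 367.78422721]
to 150 above [69.11949902 43.32072999 47.78916497]
```

```bash
python3 -m inch '[{"tx":2.3,"ty":1.44,"tz":1.6,"turn":0,"jaw":2},{"tx":2.3,"ty":1.44,"tz":1.6,"turn":0,"jaw":2},{"tx":2.31,"ty":1.45,"tz":1.58,"turn":0,"jaw":2},{"tx":0,"ty":0,"tz":2.5,"turn":0,"jaw":2},{"tx":0,"ty":0,"tz":2,"turn":0,"jaw":2},{"tx":0,"ty":0,"tz":1,"turn":0,"jaw":2},{"tx":0,"ty":0,"tz":0,"turn":0,"jaw":2},{"tx":0,"ty":0,"tz":0,"turn":0,"jaw":2}]'
python3 - <<'E'
from h import *
o=get_obs();p=o["ee_pos"];R=o["tool_rot"];print(o["joints"])
P=np.array([505,346,124.]);n=np.array([-.4108,-.285,.866])
print("to 0",R.T@(P+n*36.8-p))
W=eyes.camera("wrist");D=eyes.camera("side");S=eyes.camera("scene")
ad=p+R@[0,0,36.8]
for nm,c in zip("WDS",(W,D,S)):
    print(nm,"well",np.round(proj(c,P),1),*[ (z,np.round(proj(c,ad-R[:,2]*z),1).tolist()) for z in (62,46,5,0,-80)])
    cv2.imwrite(f"pics/a{nm}.png",c["img"][:,:,::-1])
can=np.zeros((600,800,3),np.uint8)
def put(c,u,v,w,h,k,X,Y):
    x0=int(max(0,min(u-w/2,640-w)));y0=int(max(0,min(v-h/2,400-h)))
    can[Y:Y+h*k,X:X+w*k]=cv2.resize(c["img"][y0:y0+h,x0:x0+w,::-1],None,fx=k,fy=k,interpolation=cv2.INTER_CUBIC);print(x0,y0,k,X,Y)
put(W,*proj(W,ad),200,150,4 if 0 else 2,0,0)
put(D,*proj(D,ad-R[:,2]*-20),80,120,5,400,0)
put(S,*proj(S,ad),80,60,5,0,300)
cv2.imwrite("pics/comp.png",can)
E
```

```text
clock: 17.22
ee_pos: [450.4, 309.3, 238.4]
tool_rot: [[-0.358, -0.841, 0.405], [-0.822, 0.49, 0.291], [-0.443, -0.229, -0.867]]
ft_force: [-0.3, -0.4, -2.6]
opening: 0.26
gripper_force: 45.0
[ 0.50630449 -0.00623907  1.88570871  0.08548913  0.74453521 -2.21099866]
to 0 [ 0.97965456 -1.44817991 95.15894673]
W well [318.9 199.2] (62, [320.5, 267.3]) (46, [320.5, 255.3]) (5, [320.5, 232.3]) (0, [320.5, 230.0]) (-80, [320.5, 203.7])
D well [315.3 295.7] (62, [349.1, 241.6]) (46, [345.5, 247.5]) (5, [336.4, 262.3]) (0, [335.4, 264.1]) (-80, [318.7, 291.4])
S well [229.6 161.1] (62, [219.4, 133.2]) (46, [220.5, 136.4]) (5, [223.1, 144.1]) (0, [223.4, 145.0]) (-80, [228.2, 158.7])
220 155 2 0 0
291 211 5 400 0
183 114 5 0 300
```

View pics/comp.png

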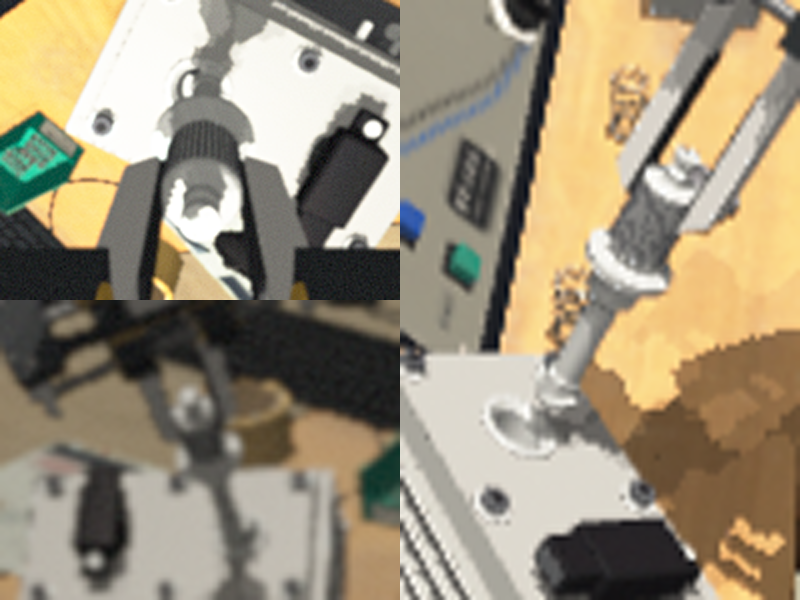

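The composite shows the adapter above the well. In the side crop its nose is at about (553,402) and the bore at (522,425). The stem may hang slightly steeper than the tool, so I'll measure its line by colour.

```bash
cat > meas.py <<'E'
from h import *
o=get_obs();p=o["ee_pos"];R=o["tool_rot"]
ad=p+R@[0,0,36.8]; D=eyes.camera("side")
hsv=cv2.cvtColor(D["img"],cv2.COLOR_RGB2HSV)
def line(zs):
    ob=[]
    for z in zs:
        u,v=proj(D,ad-R[:,2]*z); u2,v2=proj(D,ad-R[:,2]*(z-10))
        t=np.array([u2-u,v2-v]);t/=np.hypot(*t);nn=np.array([-t[1],t[0]])
        s=np.arange(-9,9.01,.25);pts=(np.array([u,v])+s[:,None]*nn).astype(np.float32)
        sat=cv2.remap(hsv[:,:,1],pts[:,:1],pts[:,1:],cv2.INTER_LINEAR).ravel().astype(float)
        m=sat<80; m&=np.abs(s)<8
        ob.append((z,round(s[m].mean(),2) if m.any() else None,round(m.sum()*.25,2)))
    return ob,nn
ob,nn=line(range(-75,60,5));print(nn)
for x in ob: print(x)
E
python3 meas.py
```

```text
[-0.85239845 -0.5228928 ]
(-75, np.float64(0.0), np.float64(15.75))
(-70, np.float64(0.0), np.float64(15.75))
(-65, np.float64(0.0), np.float64(15.75))
(-60, np.float64(0.75), np.float64(11.25))
(-55, np.float64(-0.38), np.float64(8.0))
(-50, np.float64(-0.88), np.float64(7.0))
(-45, np.float64(-1.0), np.float64(6.25))
(-40, np.float64(0.02), np.float64(7.0))
(-35, np.float64(-0.38), np.float64(6.5))
(-30, np.float64(-0.38), np.float64(7.0))
(-25, np.float64(0.38), np.float64(7.5))
(-20, np.float64(0.5), np.float64(8.25))
(-15, np.float64(-0.38), np.float64(10.0))
(-10, np.float64(-0.25), np.float64(11.25))
(-5, np.float64(0.12), np.float64(15.5))
(0, np.float64(0.0), np.float64(15.75))
(5, np.float64(0.0), np.float64(15.75))
(10, np.float64(0.0), np.float64(15.75))
(15, np.float64(-0.12), np.float64(12.5))
(20, np.float64(0.12), np.float64(12.5))
(25, np.float64(0.25), np.float64(12.25))
(30, np.float64(-0.5), np.float64(13.75))
(35, np.float64(0.0), np.float64(15.75))
(40, np.float64(0.0), np.float64(15.75))
(45, np.float64(0.0), np.float64(15.75))
(50, np.float64(-0.17), np.float64(15.25))
(55, np.float64(-0.9), np.float64(13.0))
```

Run:
```python
from h import *
W=eyes.camera("wrist");o=get_obs();p=o["ee_pos"];R=o["tool_rot"]
g=cv2.cvtColor(W["img"],cv2.COLOR_RGB2GRAY)
print("col321",[(v,int(g[v,319:324].mean())) for v in range(186,286,2)])
for v in range(206,240,6): print(v,[(u,int(g[v-1:v+2,u].mean())) for u in range(286,360,3)])
for th in (0,3,6):
    a=np.radians(th); piv=p+R@[0,0,6.]
    ax=R@np.array([-np.sin(a),0,-np.cos(a)]) # up axis, nose toward +x
    f=lambda z,r,s: np.round(proj(W,piv+ax*(z-30.8)+s*r*(R[:,0]*np.cos(a)-R[:,2]*np.sin(a))),1).tolist()
    print(th,"nip",f(62,6,1),f(62,6,-1),"grip",f(46,13,1),f(46,13,-1),"gripbot",f(10,13,1),"fl",f(5,20,1),f(0,20,1),"nose",f(-80,8,1),f(-80,0,1))
P=np.array([505,346,124.]);n=np.array([-.4108,-.285,.866]);xw=np.array([.8217*.866,.5699*.866,.5])
print("bore",proj(W,P-xw*12.5),proj(W,P+xw*12.5))
```

```text
col321 [(186, 144), (188, 137), (190, 126), (192, 110), (194, 118), (196, 111), (198, 103), (200, 104), (202, 110), (204, 132), (206, 132), (208, 133), (210, 133), (212, 133), (214, 117), (216, 74), (218, 72), (220, 74), (222, 74), (224, 72), (226, 72), (228, 72), (230, 73), (232, 78), (234, 111), (236, 131), (238, 133), (240, 132), (242, 133), (244, 133), (246, 127), (248, 109), (250, 121), (252, 130), (254, 111), (256, 111), (258, 182), (260, 248), (262, 250), (264, 255), (266, 255), (268, 255), (270, 255), (272, 255), (274, 255), (276, 217), (278, 131), (280, 201), (282, 246), (284, 243)]
206 [(286, 253), (289, 253), (292, 253), (295, 253), (298, 253), (301, 253), (304, 252), (307, 158), (310, 126), (313, 130), (316, 133), (319, 131), (322, 135), (325, 134), (328, 132), (331, 129), (334, 142), (337, 219), (340, 252), (343, 251), (346, 251), (349, 250), (352, 250), (355, 250), (358, 249)]
212 [(286, 253), (289, 253), (292, 253), (295, 253), (298, 253), (301, 198), (304, 191), (307, 133), (310, 130), (313, 136), (316, 133), (319, 132), (322, 133), (325, 137), (328, 134), (331, 133),
[... 1212 characters left out ...]
340, 52), (343, 111), (346, 113), (349, 125), (352, 160), (355, 205), (358, 240)]
0 nip [320.6, 257.5] [320.6, 276.5] grip [320.5, 235.7] [320.6, 273.8] gripbot [320.5, 217.9] fl [320.5, 206.8] [320.5, 205.1] nose [320.5, 196.1] [320.5, 203.6]
3 nip [320.6, 260.3] [320.6, 278.7] grip [320.5, 237.3] [320.6, 274.4] gripbot [320.5, 216.7] fl [320.5, 205.5] [320.5, 203.4] nose [320.5, 190.8] [320.5, 198.2]
6 nip [320.6, 263.1] [320.6, 280.8] grip [320.5, 239.0] [320.6, 274.9] gripbot [320.5, 215.7] fl [320.5, 204.3] [320.5, 201.9] nose [320.5, 185.5] [320.5, 192.9]
bore (np.float64(324.668543383704), np.float64(188.62953125403632)) (np.float64(313.94522576008995), np.float64(208.13197270241932))
```

```bash
cat > st.py <<'E'
from h import *
o=get_obs();p=o["ee_pos"];R=o["tool_rot"];P=np.array([505,346,124.]);n=np.array([-.4108,-.285,.866])
print("to0",np.round(R.T@(P+n*36.8-p),1),"Ftool",np.round(R.T@o["ft_force"],1),"Ttool",np.round(R.T@o["ft_torque"],2),"j6",round(o["joints"][5],2),"t",o["clock"])
E
python3 -m inch '[{"tx":-0.35,"ty":-0.18,"tz":0.5,"turn":0,"jaw":2},{"tx":0,"ty":0,"tz":0.7,"turn":0,"jaw":2},{"tx":0,"ty":0,"tz":0.4,"turn":0,"jaw":2},{"tx":0,"ty":0,"tz":0,"turn":0,"jaw":2}]' >/dev/null; python3 st.py;  python3 -m inch '[{"tx":0,"ty":0,"tz":0.3,"turn":0,"jaw":2},{"tx":0,"ty":0,"tz":0,"turn":0,"jaw":2}]' >/dev/null; python3 st.py; python3 -m inch '[{"tx":0,"ty":0,"tz":0.3,"turn":0,"jaw":2},{"tx":0,"ty":0,"tz":0,"turn":0,"jaw":2}]' >/dev/null; python3 st.py
```

```text
to0 [ 3.6 -0.2 77.7] Ftool [1.4 0.2 2.3] Ttool [-0.32  0.45  0.  ] j6 -2.21 t 17.8
to0 [ 4.1  0.2 75.4] Ftool [0.7 1.4 3.5] Ttool [-0.29  0.44 -0.01] j6 -2.21 t 17.9667
to0 [ 4.6  0.6 72.8] Ftool [ 0.8 -2.   1.6] Ttool [0.16 0.36 0.09] j6 -2.21 t 18.1333
```

```bash
for i in 1 2 3; do python3 -m inch '[{"tx":0,"ty":0,"tz":0.25,"turn":0,"jaw":2},{"tx":0,"ty":0,"tz":0.25,"turn":0,"jaw":2},{"tx":0,"ty":0,"tz":0,"turn":0,"jaw":2}]' >/dev/null; python3 st.py; done
```

```text
to0 [ 4.4  0.5 67.7] Ftool [ 0.2 -2.5  3.1] Ttool [0.49 0.12 0.12] j6 -2.21 t 18.3833
to0 [ 4.1  0.3 62.4] Ftool [-0.6 -2.9  3.9] Ttool [0.74 0.21 0.07] j6 -2.21 t 18.6333
to0 [ 4.1  0.2 57.4] Ftool [ 0.8 -3.1  4.2] Ttool [0.78 0.16 0.05] j6 -2.21 t 18.8833
```

```bash
for i in 1 2 3; do python3 -m inch '[{"tx":0.05,"ty":-0.05,"tz":0.3,"turn":0,"jaw":2},{"tx":0.05,"ty":-0.03,"tz":0.3,"turn":0,"jaw":2},{"tx":0,"ty":0,"tz":0,"turn":0,"jaw":2}]' >/dev/null; python3 st.py; done
```

```text
to0 [ 2.9  0.8 51.2] Ftool [ 0.3 -1.5  3.9] Ttool [0.36 0.08 0.09] j6 -2.22 t 19.1333
to0 [ 1.9  1.6 45.3] Ftool [-0.1 -1.9  3.7] Ttool [0.11 0.04 0.03] j6 -2.22 t 19.3833
to0 [ 0.9  2.4 39.3] Ftool [-0.2  0.9  3.6] Ttool [-0.12 -0.    0.07] j6 -2.23 t 19.6333
```

```bash
for i in 1 2 3; do python3 -m inch '[{"tx":0.02,"ty":0.02,"tz":0.3,"turn":0,"jaw":2},{"tx":0,"ty":0,"tz":0.3,"turn":0,"jaw":2},{"tx":0,"ty":0,"tz":0,"turn":0,"jaw":2}]' >/dev/null; python3 st.py; done
```

```text
to0 [ 0.9  2.3 33.4] Ftool [ 0.2 -0.2  3.2] Ttool [-0.12  0.    0.07] j6 -2.23 t 19.8833
to0 [ 0.7  2.1 27.4] Ftool [-0.2  0.3  3.2] Ttool [0.01 0.01 0.06] j6 -2.23 t 20.1333
to0 [ 0.5  2.  21.3] Ftool [-0.9  0.2  2.6] Ttool [-0.02 -0.04  0.08] j6 -2.23 t 20.3833
```

```bash
for i in 1 2 3 4; do python3 -m inch '[{"tx":0,"ty":0,"tz":0.15,"turn":0,"jaw":2},{"tx":0,"ty":0,"tz":0.15,"turn":0,"jaw":2},{"tx":0,"ty":0,"tz":0,"turn":0,"jaw":2}]' >/dev/null; python3 st.py; done
```

```text
to0 [ 0.6  2.1 18.7] Ftool [-0.8 -0.5  2.6] Ttool [-0.03  0.01  0.04] j6 -2.23 t 20.6333
to0 [ 0.6  2.1 15.7] Ftool [ 0.7 -0.5  2.3] Ttool [ 0.06 -0.01  0.08] j6 -2.23 t 20.8833
to0 [ 0.8  2.  12.7] Ftool [-0.9 -0.1  2.7] Ttool [-0.11 -0.21  0.05] j6 -2.23 t 21.1333
to0 [0.8 2.  9.7] Ftool [-2.5  1.2  2.3] Ttool [-0.28 -0.35  0.04] j6 -2.23 t 21.3833
```

Entering well. I'll continue in 1 mm steps until it rests on the ridges.

```bash
for i in 1 2 3 4; do python3 -m inch '[{"tx":0,"ty":0,"tz":0.1,"turn":0,"jaw":2},{"tx":0,"ty":0,"tz":0,"turn":0,"jaw":2},{"tx":0,"ty":0,"tz":0,"turn":0,"jaw":2}]' >/dev/null; python3 st.py; done
```

```text
to0 [0.7 2.  8.8] Ftool [-2.2  1.5  2.9] Ttool [-0.36 -0.35  0.04] j6 -2.23 t 21.6333
to0 [0.8 2.  7.9] Ftool [-2.4  1.7  1.7] Ttool [-0.57 -0.45  0.1 ] j6 -2.23 t 21.8833
to0 [0.8 2.1 6.9] Ftool [-4.   2.2  0.8] Ttool [-0.62 -0.54  0.04] j6 -2.23 t 22.1333
to0 [0.9 2.1 6. ] Ftool [-3.1  3.2 -1.6] Ttool [-0.78 -0.46  0.09] j6 -2.23 t 22.3833
```

```bash
for i in 1 2 3; do python3 -m inch '[{"tx":-0.02,"ty":0.02,"tz":0.06,"turn":0,"jaw":2},{"tx":0,"ty":0,"tz":0,"turn":0,"jaw":2},{"tx":0,"ty":0,"tz":0,"turn":0,"jaw":2}]' >/dev/null; python3 st.py; done
```

```text
to0 [1.2 2.2 5.8] Ftool [ -0.7   2.5 -10. ] Ttool [-0.75 -0.04  0.03] j6 -2.23 t 22.6333
to0 [1.8 2.3 5.7] Ftool [  0.2   3.4 -18. ] Ttool [-0.78  0.19  0.01] j6 -2.23 t 22.8833
to0 [2.4 2.3 5.6] Ftool [  1.    3.  -26.5] Ttool [-0.8   0.43  0.04] j6 -2.23 t 23.1333
```

```bash
python3 -m inch '[{"tx":0,"ty":0,"tz":-0.1,"turn":0,"jaw":2},{"tx":0,"ty":0.02,"tz":0.03,"turn":0.1,"jaw":2},{"tx":0,"ty":0,"tz":0.03,"turn":0.1,"jaw":2},{"tx":0,"ty":0,"tz":0,"turn":0,"jaw":2}]' >/dev/null; python3 st.py; for i in 1 2; do python3 -m inch '[{"tx":0,"ty":0,"tz":0.03,"turn":0.1,"jaw":2},{"tx":0,"ty":0,"tz":0.03,"turn":0.1,"jaw":2},{"tx":0,"ty":0,"tz":0,"turn":0,"jaw":2}]' >/dev/null; python3 st.py; done
```

```text
to0 [2.  1.5 5.2] Ftool [  1.1   0.4 -12.1] Ttool [-0.25  0.28  0.05] j6 -2.02 t 23.4667
to0 [2.3 1.1 4.6] Ftool [  1.1   0.7 -13.5] Ttool [-0.09  0.33  0.09] j6 -1.82 t 23.7167
to0 [2.5 0.7 4. ] Ftool [  0.6  -0.9 -13.3] Ttool [0.02 0.44 0.07] j6 -1.62 t 23.9667
```

```bash
for i in 1 2 3; do python3 -m inch '[{"tx":0,"ty":0,"tz":0.03,"turn":0.1,"jaw":2},{"tx":0,"ty":0,"tz":0.03,"turn":0.1,"jaw":2},{"tx":0,"ty":0,"tz":0.03,"turn":0.1,"jaw":2},{"tx":0,"ty":0,"tz":0,"turn":0,"jaw":2}]' >/dev/null; python3 st.py; done
```

```text
to0 [ 2.6 -0.1  3.2] Ftool [  1.1  -1.  -15.6] Ttool [0.44 0.49 0.01] j6 -1.32 t 24.3
to0 [ 2.4 -0.8  2.3] Ftool [  1.6  -2.2 -17.3] Ttool [0.75 0.46 0.04] j6 -1.02 t 24.6333
to0 [ 2.  -1.4  1.5] Ftool [  2.2  -2.9 -20. ] Ttool [ 0.97  0.44 -0.03] j6 -0.72 t 24.9667
```

```bash
for i in 1 2 3; do python3 -m inch '[{"tx":0.02,"ty":-0.03,"tz":0.02,"turn":0.1,"jaw":2},{"tx":0,"ty":0,"tz":0.025,"turn":0.1,"jaw":2},{"tx":0,"ty":0,"tz":0.025,"turn":0.1,"jaw":2},{"tx":0,"ty":0,"tz":0,"turn":0,"jaw":2}]' >/dev/null; python3 st.py; done
```

```text
to0 [ 1.2 -2.1  1. ] Ftool [  2.8  -0.7 -21. ] Ttool [ 0.84  0.53 -0.02] j6 -0.42 t 25.3
to0 [ 0.2 -2.5  0.8] Ftool [  4.7  -2.4 -27.3] Ttool [ 1.09  0.77 -0.07] j6 -0.12 t 25.6333
to0 [-1.1 -2.5  0.5] Ftool [  5.9  -2.9 -32.9] Ttool [ 1.32  0.92 -0.29] j6 0.18 t 25.9667
```

```bash
for i in 1 2 ; do python3 -m inch '[{"tx":0.05,"ty":-0.04,"tz":-0.05,"turn":0.1,"jaw":2},{"tx":0,"ty":0,"tz":0,"turn":0.1,"jaw":2},{"tx":0,"ty":0,"tz":0,"turn":0,"jaw":2}]' >/dev/null; python3 st.py; done; python3 meas.py | head -1
python3 - <<'E'
from h import *
D=eyes.camera("side");S=eyes.camera("scene")
im=D["img"][262:312,285:355,::-1]; cv2.imwrite("pics/sf.png",im)
P=np.array([505,346,124.]);n=np.array([-.4108,-.285,.866])
print([np.round(proj(D,P+n*z),1) for z in (0,5,46,62)])
E
```

```text
to0 [-1.2 -1.9  0.5] Ftool [ -0.7  -0.5 -23.9] Ttool [ 0.43 -0.32 -0.31] j6 0.38 t 26.2167
to0 [-2.2 -1.5  0.6] Ftool [  2.8   3.4 -12.5] Ttool [-0.5   0.4  -0.42] j6 0.58 t 26.4667
[-0.85137213 -0.5245622 ]
[array([315.3, 295.7]), array([316.3, 294.1]), array([324.7, 280.6]), array([328. , 275.2])]
```

```bash
for i in 1 2 ; do python3 -m inch '[{"tx":0.02,"ty":0.03,"tz":0.01,"turn":0.1,"jaw":2},{"tx":0,"ty":0,"tz":0,"turn":0.1,"jaw":2},{"tx":0,"ty":0,"tz":0,"turn":0,"jaw":2}]' 55 >/dev/null; python3 st.py; done
```

```text
to0 [-1.4 -1.1  0.5] Ftool [ -5.5   2.7 -21.2] Ttool [-0.53 -1.59 -0.26] j6 0.78 t 26.8667
to0 [-2.6 -0.8  0.6] Ftool [  1.3   0.9 -17.3] Ttool [ 0.09 -0.23 -0.6 ] j6 0.98 t 27.1167
```

```bash
python3 -m inch '[{"tx":0,"ty":0,"tz":-0.1,"turn":-0.05,"jaw":6},{"tx":0,"ty":0,"tz":0,"turn":0,"jaw":6},{"tx":0,"ty":0,"tz":0,"turn":0,"jaw":6},{"tx":0,"ty":0,"tz":0,"turn":0,"jaw":6},{"tx":0,"ty":0,"tz":0,"turn":0,"jaw":6},{"tx":0,"ty":0,"tz":0,"turn":0,"jaw":6}]'; python3 st.py; python3 -m inch '[{"tx":0,"ty":0,"tz":-1,"turn":0,"jaw":6},{"tx":0,"ty":0,"tz":-2,"turn":0,"jaw":6},{"tx":0,"ty":0,"tz":-3,"turn":0,"jaw":6},{"tx":0,"ty":0,"tz":-3,"turn":0,"jaw":6},{"tx":0,"ty":0,"tz":-3,"turn":0,"jaw":6},{"tx":0,"ty":0,"tz":0,"turn":0,"jaw":6},{"tx":0,"ty":0,"tz":0,"turn":0,"jaw":6}]'
python3 - <<'E'
from h import *
o=get_obs();R=o["tool_rot"]
P=np.array([505,346,124.]);n=np.array([-.4108,-.285,.866]);xw=np.array([.7116,.4935,.5]);yw=np.array([-.57,.8217,0])
W=eyes.camera("wrist");D=eyes.camera("side")
cv2.imwrite("pics/f_w.png",W["img"][:,:,::-1]);cv2.imwrite("pics/f_d.png",D["img"][:,:,::-1])
for nm,c in (("W",W),("D",D)):
    g=cv2.cvtColor(c["img"],cv2.COLOR_RGB2GRAY)
    print(nm,[np.round(proj(c,P+n*z),1).tolist() for z in (0,5,10,46,62)])
    # profile from below the flange edge up along the axis, on the camera side
    for off,lab in ((-yw if 0 else yw,"y"),(xw,"x"),(-xw,"-x")):
        pass
# side: gray profile along axis direction, offset to show grip/flange/nipple
g=cv2.cvtColor(D["img"],cv2.COLOR_RGB2GRAY).astype(np.float32)
zs=np.arange(-30,75,1.5);pts=np.array([proj(D,P+n*z) for z in zs],np.float32)
v=cv2.remap(g,pts[:,:1],pts[:,1:],cv2.INTER_LINEAR).ravel();print([(float(z),int(k)) for z,k in zip(zs,v)])
E
```

```text
clock: 27.62
ee_pos: [490.0, 336.7, 156.5]
tool_rot: [[0.364, 0.838, 0.405], [0.818, -0.496, 0.291], [0.445, 0.226, -0.867]]
ft_force: [0.2, -0.8, 0.0]
opening: 0.628
gripper_force: 0.0
to0 [-1.3  0.3  0.1] Ftool [-0.6  0.5 -0.2] Ttool [ 0.17 -0.27  0.02] j6 0.93 t 27.6167
clock: 28.2
ee_pos: [441.4, 301.7, 262.7]
tool_rot: [[0.363, 0.838, 0.408], [0.817, -0.496, 0.292], [0.448, 0.228, -0.865]]
ft_force: [-0.3, -0.1, -0.9]
opening: 0.634
gripper_force: 0.0
W [[320.2, 194.7], [320.2, 195.7], [320.2, 196.7], [320.0, 204.7], [319.9, 208.9]]
D [[315.3, 295.7], [316.3, 294.1], [317.3, 292.5], [324.7, 280.6], [328.0, 275.2]]
[(-30.0, 216), (-28.5, 216), (-27.0, 216), (-25.5, 216), (-24.0, 216), (-22.5, 216), (-21.0, 216), (-19.5, 215), (-18.0, 215), (-16.5, 215), (-15.0, 195), (-13.5, 181), (-12.0, 173), (-10.5, 179), (-9.0, 211), (-7.5, 234), (-6.0, 239), (-4.5, 236), (-3.0, 208), (-1.5, 166), (0.0, 148), (1.5, 139), (3.0, 122), (4.5, 113), (6.0, 115), (7.5, 120), (9.0, 121), (10.5, 118), (12.0, 117), (13.5, 110), (15.0, 109), (16.5, 109), (18.0, 104), (19.5, 103), (21.0, 107), (22.5, 105), (24.0, 106), (25.5, 116), (27.0, 121), (28.5, 122), (30.0, 116), (31.5, 110), (33.0, 108), (34.5, 129), (36.0, 155), (37.5, 204), (39.0, 244), (40.5, 243), (42.0, 240), (43.5, 223), (45.0, 201), (46.5, 176), (48.0, 161), (49.5, 200), (51.0, 214), (52.5, 175), (54.0, 147), (55.5, 152), (57.0, 161), (58.5, 200), (60.0, 230), (61.5, 236), (63.0, 227), (64.5, 204), (66.0, 187), (67.5, 183), (69.0, 192), (70.5, 205), (72.0, 211), (73.5, 211)]
```

Run:
```python
from h import *
D=eyes.camera("side")
P=np.array([505,346,124.]);n=np.array([-.4108,-.285,.866])
p=np.array([450.4,309.3,238.4]);n2=-np.array([.405,.291,-.867])
def prof(f,P,n):
    g=cv2.cvtColor(cv2.imread(f),cv2.COLOR_BGR2HSV)[:,:,1].astype(np.float32)
    zs=np.arange(-12,76,2.);out=0
    for k in(-1,0,1):
        pts=np.array([np.array(proj(D,P+n*z))+[.85*k,.52*k] for z in zs],np.float32);out=out+cv2.remap(g,pts[:,:1],pts[:,1:],cv2.INTER_LINEAR).ravel()/3
    print([(int(z),int(k)) for z,k in zip(zs,out)])
prof("pics/f_d.png",P,n);prof("pics/aD.png",p-n2*36.8,n2)
# flange ring width rows in side view: dark grip centre transversal
```

```text
[(-12, 13), (-10, 11), (-8, 8), (-6, 7), (-4, 8), (-2, 11), (0, 12), (2, 10), (4, 7), (6, 5), (8, 4), (10, 4), (12, 6), (14, 5), (16, 5), (18, 4), (20, 5), (22, 5), (24, 5), (26, 5), (28, 4), (30, 5), (32, 4), (34, 5), (36, 9), (38, 8), (40, 5), (42, 4), (44, 7), (46, 10), (48, 11), (50, 9), (52, 11), (54, 14), (56, 13), (58, 11), (60, 12), (62, 12), (64, 39), (66, 85), (68, 103), (70, 107), (72, 111), (74, 111)]
[(-12, 10), (-10, 9), (-8, 11), (-6, 10), (-4, 6), (-2, 6), (0, 9), (2, 12), (4, 8), (6, 6), (8, 5), (10, 5), (12, 6), (14, 7), (16, 6), (18, 6), (20, 6), (22, 6), (24, 7), (26, 6), (28, 6), (30, 4), (32, 6), (34, 7), (36, 7), (38, 10), (40, 6), (42, 4), (44, 6), (46, 11), (48, 11), (50, 7), (52, 8), (54, 11), (56, 11), (58, 11), (60, 8), (62, 8), (64, 62), (66, 106), (68, 115), (70, 115), (72, 116), (74, 116)]
```

```bash
python3 -c "
from plant import ticket
print(ticket.close_job())"
```

```text
the job is handed in; nothing more can be done
None
```

I handed the job in at about 28 s: the bung is lying on the bench, and the long adapter is screwed down in the bung's well (well_b) with its flange on the rim to within about 1 mm by my side-camera estimate; no verdict came back.

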